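Release the safety tab and open the hold-down clamp

TASK

Open the clamp of the assembly fixture so that the workpiece under it can be taken out: first slide the black safety tab away from the clamp until it comes up softly against its rubber stop, leave it there, then lift the clamp by its side bar until it stands nearly upright, and let go. Do not ram the tab into its stop (stay below 15 N) or wrench the clamp against a tab that still holds it (stay below 20 N), and leave the workpiece and the things lying around where they are.

Things in the scene. Friction and masses are not known exactly. Their poses are not given: they have to be found in the camera images.
- fixture: assembly fixture fixed on the table: plate 300 (x) x 270 (y) x 20 mm, carries clamp, safety tab and stop. Origin: centre of the underside. Axes: x from the clamp's nose to its hinge (roughly away from the robot), y to the side where the clamp's bar sticks out, z up; yaw within 0.4 rad of the world. Under the tab: a pedestal 34 x 95 mm with guides, up to 79 mm above the table
- tab (a joint): safety tab's travel (m) along the fixture's -y, away from the clamp; 0 to 0.003 at the start, locking. Drag 2.5 N; stays where left. A blade set differently (not given) under each tab covers the clamp's nose: the clamp is freed at 0.010 to 0.030, and 2 mm later the blade meets a rubber bumper, 8 N per mm. Push until the bumper is felt, 4 to 8 N above the drag; over 15 N on it is ramming
- tab_fin (a point): centre of the safety tab's upright black thumb fin, 24 (fixture x) x 10 (y) x 32 mm high; centre 105.5 mm, top 121.5 mm above the table. It stands on a block 34 x 10 x 10 mm that moves with it. Free space around it above 90 mm height, and on its +y and -y sides down to 80 mm. Axes as the fixture's
- stop: aluminium stop of the tab, 34 x 14 x 6 mm, with the black rubber bumper on its face; beyond the tab on the fixture's -y side. Origin: its underside, 73.5 mm above the table, at the middle of its face towards the tab, 12 mm behind the bumper's face
- clamp (a joint): angle (rad) of the clamp about its hinge; 0 closed and level with its nose towards the fixture's -x, grows as the nose is lifted, end stop 1.6. Stiff hinge (0.35 N m friction): stays at any angle; lifting takes about 4 to 6 N at the bar. While the tab still holds it, it moves only about 0.01 rad
- clamp_bar (a point): grip point on the axis of the clamp's side bar, a round steel rod of 14 mm diameter along the fixture's y; the point is 50 mm from the clamp's flank and 39 mm from the rod's free end, 66 mm above the table when closed (plate 46 mm below). Free all round; the rod can turn between the fingers. Moves with the clamp, as do its axes
- clamp_hinge (a point): the clamp's hinge axis (along the fixture's y) at the clamp's middle line, 66 mm above the table. The side bar's axis is 135 mm from it, on the -x side when closed; the clamp, a steel bar 24 mm wide and 12 mm thick, reaches 25 mm beyond the side bar's axis
- workpiece_mid (a point): middle of the bright steel curved arm (about 170 x 65 x 18 mm, 0.4 kg, loose) that lies in its nest on the plate, under the clamp's rubber foot; to be left there. Centre 29 mm above the table
- spanner: loose steel spanner 160 mm long lying on the table on the fixture's -y side; bystander. Origin in its underside
- tin: loose grey tin, diameter 60 mm, 70 mm high, standing on the table on the fixture's -y side; bystander. Origin: centre of its underside
- cylinder: loose spare pneumatic cylinder, about 165 x 46 x 46 mm, lying on the table on the fixture's +y side; bystander. Origin in its underside

How it is judged:
By the outcome, as a careful person would: the job done as asked, in the order asked, and still so for the second after the job is handed in, with the robot touching nothing.
It also fails if it takes over 69 s, if anything falls off the work surface, if the arm or the gripper's body presses on something with over 40 N, if the wrist force passes 120 N, or if a joint passes its speed limit or range.

ROBOT

A 6-joint arm with a two-finger parallel gripper is mounted at the origin on the work surface. World frame = base frame: x ahead of the robot, y to its left, z up, the work surface at z = 0. Lengths are in m, angles in degrees, forces in N, time in s.
With the tool pointing down it reaches from about 0.375 to 0.975 m from the base axis. Payload 3.8 kg.
Tool frame: the origin (TCP) lies on the centre line of the jaws, within the pads' length; the fingertips stand 22 mm ahead of it and the grasp point (between the pads) lies 3 mm ahead of it; z points along the fingers, y is the line along which they close (so a half turn about z gives the same grasp; the last joint's range is limited). The gripper opens to 88 mm and grips with 3 to 60 N. Pads are 18 mm wide; open, the fingers measure 123 mm over their backs; the gripper's body (75 mm by 187 mm) begins 45 mm behind the grasp point.
Start: joints at [-74.25, 15.12, 91.902, -0, 72.978, -2.114], TCP at [0.207, -0.642, 0.228] pointing down, gripper open.
Joint ranges: [-150.88, 150.88], [-54.13, 125.18], [17.81, 147.31], [-75.09, 255.09], [0, 152.58], [-146.25, 146.25]. Speed limits (degrees/s): [147.25, 147.25, 180, 180, 180, 180].

INTERFACE

Orientations are given as a 3x3 rotation matrix whose columns are the frame's x, y, z axes.
In Python, from cell import manip, imaging gives the robot as it stands.
- The arm moves only by the tool carry_out, never from a script. Its argument "motion" is a list of rows, each a list of 5 numbers: the shift along the tool's x, y, z in mm, then the turn about the tool's z in degrees, then the closure, from 0 (fully open) to 1 (shut). A call has exactly 5 rows; each row is the pose to reach, as a shift and turn from the pose commanded when the call began, along the tool's axes at that moment; what a row does not reach only later rows make up. A row lasts 1/12 s, in which the tool goes at most 41.7 mm and 7.16 degrees, less where a joint would pass 70% of its speed; a pose out of reach is approached as far as the arm can. A call with a gripper value outside its range is refused whole. The fingers move at their own pace and stop on an object; "grip_force" is the grip in N (left out, the last holds). Time passes only in rows, so rows that repeat a pose let the fingers close, or fill a call up. It gives the time, the measured TCP pose, the force, the opening and the grip force at its end, in the units of the state.
- manip.observe(): the state, without advancing time (a new reading comes with each control period).
- imaging.camera(name): name is "scene" or "top"; returns a dict with "color" (480x640x3 uint8, blue, green, red), "z_map" (480x640 float32, m along the optical axis (not along the pixel's ray), 0 where there is no reading), "vfov" (degrees; the focal length in pixels is half the picture's height over the tangent of half this angle, whatever the lens; pixels are square), "cx", "cy" (the principal point, pixels), "xyz" and "attitude" of the camera in the world. Camera axes: x right, y down, z forward; pixel columns grow to the right and rows downward; lengths in m; the calibration is good to about 2 mm. A picture is of the moment at which its call begins.
- manip.hand_in(): hands the job in; it is judged then, once.
The state is a dict: "time_s": time; "joint_pos": joint angles; "dq": joint speeds; "joint_torque": joint torques, N m; "tcp_pos": TCP position; "orientation": TCP orientation; "force": force on the tool from outside, world axes, zero at the start; "moment": the same for the moment, N m; "finger_gap": finger opening in m; "gripper_force": force on a finger pad.
Only numpy, scipy, OpenCV 4.12 (cv2) and the standard library are available. Lean on these libraries where they do the work, as an engineer would, in place of code of your own. Each camera call takes 0.05 s, during which the arm holds its last target. There are 200 camera calls.

## Working session

There is one attempt and no reset: what is moved stays moved. The work goes in short steps, Python scripts to look and compute and a tool call to move; the robot and the scene stay as the last step left them, time stands still between calls to the robot, and variables do not carry over. Pictures are saved under pics/ and viewed, at most 13 in all, crops included, and the job is handed in when it is done.

Besides the shell and the picture viewer there is one more tool, called after "Call:" by a JSON object that holds its "fn" and its "kwargs". carry_out: Moves the arm, as the interface text tells. Its arguments: {"type":"object","properties":{"motion":{"type":"array","items":{"type":"array","items":{"type":"number"}}},"grip_force":{"type":"number"}},"required":["motion"]}

```bash
mkdir -p pics; cat > h.py <<'E'
import numpy as np, cv2
from cell import manip, imaging
def cam(n):
    c=imaging.camera(n); c['f']=240/np.tan(np.radians(c['vfov'])/2); return c
def pts(c):
    v,u=np.mgrid[0:480,0:640]; z=c['z_map']; f=c['f']
    p=np.stack([(u-c['cx'])/f*z,(v-c['cy'])/f*z,z],-1)
    return p@np.array(c['attitude']).T+np.array(c['xyz'])
E
python3 - <<'E'
from h import *
for n in("top","scene"):
    c=cam(n); cv2.imwrite(f'pics/{n}0.png',c['color']); np.savez(f'{n}0.npz',P=pts(c),C=c['color'])
    print(n,c['vfov'],c['cx'],c['cy'],c['xyz'],c['attitude'])
print(manip.observe())
E
```

```text
top 45.9711984104909 322.9952072351717 237.1387599499993 [0.48096966 0.02976936 1.04803687] [[-0.01485467 -0.99235732  0.12250014]
 [-0.99960195  0.01767736  0.02198768]
 [-0.02398512 -0.12212476 -0.9922249 ]]
scene 45.9451461193803 312.7584493753626 239.00227319965344 [1.06870156 0.73360014 0.91604122] [[-0.83385687  0.37787579 -0.40235881]
 [ 0.55170035  0.59378363 -0.58570276]
 [ 0.01759118 -0.71037376 -0.70360477]]
{'time_s': 0.1, 'joint_pos': array([-7.42498704e+01,  1.51630220e+01,  9.19727119e+01,  1.90788144e-03,
        7.29780935e+01, -2.11469071e+00]), 'dq': array([ 0.00067306, -0.12980439, -0.13360667,  0.00698679,  0.00814855,
       -0.01832816]), 'joint_torque': array([ 2.50295938e-05, -5.03621507e+01, -3.58070827e+01,  7.30745355e-02,
        2.32089206e-02, -5.99584723e-05]), 'tcp_pos': array([ 0.20689506, -0.64181491,  0.22664071]), 'orientation': array([[ 9.51785969e-01,  3.06762467e-01, -5.08619627e-04],
       [ 3.06762871e-01, -9.51784036e-01,  1.92071306e-03],
       [ 1.05106636e-04, -1.98413336e-03, -9.99998026e-01]]), 'force': array([ 0.54214668, -0.326657  ,  0.14999599]), 'moment': array([-0.04127129,  0.0040574 , -0.01661214]), 'gripper_force': 0.0, 'finger_gap': 0.08810587895815042}
```

View pics/top0.png

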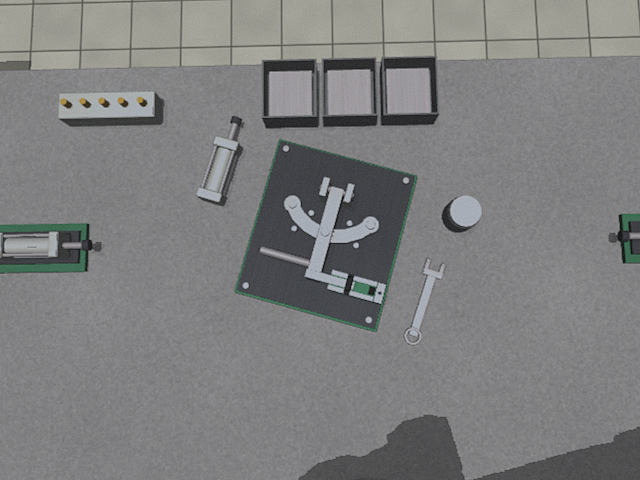

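View pics/scene0.png

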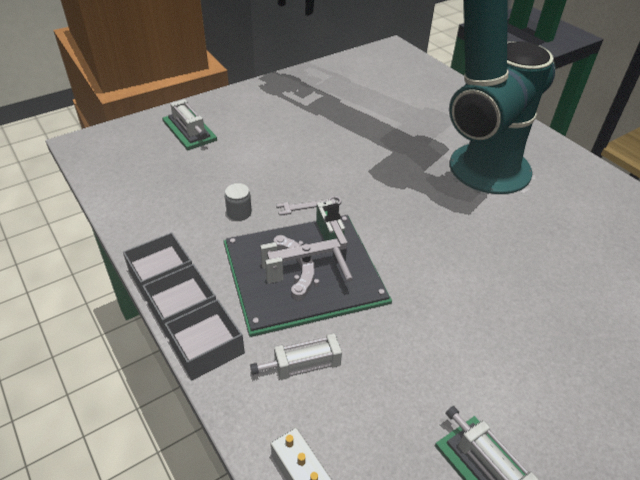

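The top view shows the plate with corners at about (280,140), (417,177), (376,331) and (236,292). The bar runs (262,250)–(312,265), the black fin is near (349,284), the stop near (380,292), the spanner near (425,300) and the tin at (464,213). The scene view agrees, with the fin at (333,210).

```bash
python3 - <<'E'
from h import *
d=np.load('top0.npz');P=d['P'];C=d['C']
m=np.zeros((480,640),bool);m[130:340,228:425]=1
pl=m&(P[...,2]>.012)&(P[...,2]<.13)
m8=pl.astype(np.uint8);n,l,s,_=cv2.connectedComponentsWithStats(m8);k=1+np.argmax(s[1:,4]);pl=l==k
q=P[pl&(P[...,2]<.03)];r=cv2.minAreaRect((q[:,:2]*1000).astype(np.float32));print('plate mm',r,np.median(q[:,2]))
box=cv2.boxPoints(r);print(box)
e=[box[(i+1)%4]-box[i] for i in range(4)]
x=max([v for v in e],key=lambda v:v[0]);yaw=np.arctan2(x[1],x[0]);print('yaw',np.degrees(yaw))
X=np.array([np.cos(yaw),np.sin(yaw)]);Y=np.array([-X[1],X[0]]);c0=np.array(r[0])/1000
def rep(n,mm,P=P):
    a=P[mm]; f=np.c_[(a[:,:2]-c0)@X,(a[:,:2]-c0)@Y,a[:,2]]*1000
    print(n,len(a),'med',np.median(f,0).round(1),'min',f.min(0).round(1),'max',f.max(0).round(1))
F=np.dstack([(P[...,:2]-c0)@X,(P[...,:2]-c0)@Y])
rep('fin top',pl&(P[...,2]>.112))
rep('fin top z.1',pl&(P[...,2]>.1))
b=pl&(P[...,2]>.055)&(P[...,2]<.085)&(F[...,1]>.02)&(F[...,0]<0)
rep('bar',b); a=P[b][:,:2].astype(np.float32); print(cv2.fitLine(a,2,0,.01,.01).ravel())
rep('high', pl&(P[...,2]>.06))
d=np.load('scene0.npz');Q=d['P'];F=np.dstack([(Q[...,:2]-c0)@X,(Q[...,:2]-c0)@Y])
on=(abs(F[...,0])<.16)&(abs(F[...,1])<.15)
rep('S fin',on&(Q[...,2]>.1),Q)
rep('S bar',on&(Q[...,2]>.055)&(Q[...,2]<.085)&(F[...,1]>.02)&(F[...,0]<0),Q)
rep('S plate',on&(Q[...,2]<.03)&(Q[...,2]>.012),Q)
for n,I,x0,x1,y0,y1 in(('top',C,230,430,180,340),('scene',d['C'],220,390,190,330)):
    cv2.imwrite(f'pics/{n}_crop.png',cv2.resize(I[y0:y1,x0:x1],None,fx=3.5,fy=3.5,interpolation=2))
print(c0,X,Y)
E
```

```text
plate mm ((615.6668090820312, 47.57581329345703), (269.2944030761719, 298.9726867675781), 73.5716781616211) 0.02010857233351382
[[ 434.20303  -39.29725]
 [ 720.97    -123.85139]
 [ 797.1306   134.44888]
 [ 510.36365  219.00302]]
yaw -16.428318
fin top 89 med [-82.7 -63.1 121.6] min [-94.3 -67.9 112.7] max [-70.5 -58.  126.3]
fin top z.1 92 med [-82.9 -63.  121.6] min [-94.5 -67.9 101.8] max [-70.5 -57.9 126.3]
bar 372 med [-65.   60.4  71.8] min [-71.6  20.1  63. ] max [-57.4 100.8  77.1]
[0.2794051  0.9601733  0.570402   0.12352584]
high 3282 med [-64.6  -7.6  74.5] min [ -99.6 -124.9   60.3] max [ 87.4 100.8 126.3]
S fin 116 med [-77.8 -59.4 114.9] min [-91.5 -70.8 100. ] max [-66.3 -55.2 123.7]
S bar 228 med [-59.2  65.4  71.2] min [-67.9  20.3  60.2] max [-53.6 102.3  75.8]
S plate 9793 med [20.2 42.5 19.8] min [-145.1 -134.8   12. ] max [154.  137.7  30. ]
[0.61566681 0.04757581] [ 0.95917434 -0.28281558] [0.28281558 0.95917434]
```

View pics/top_crop.png

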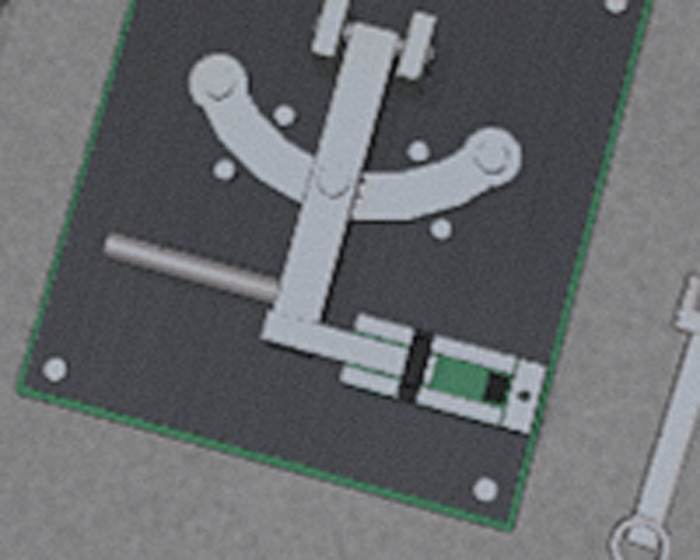

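The crop shows the bar (110,245)–(275,290), the fin (415,365), the bumper (497,388) and the stop (525,395). In the fixture frame the bar axis is at x≈-62 with its end at y≈101, and the fin centre is at about (-81,-62). These match the given heights and sizes, so I'll start moving.

Call:
{"fn": "carry_out", "kwargs": {"motion": [[27, -29, 0, -7, 0.5], [54, -58, 0, -14, 1], [82, -87, 0, -21, 1], [109, -116, 0, -28, 1], [136, -145, 0, -35, 1]]}}

```text
time_s: 0.52
tcp_pos: [0.2922, -0.4607, 0.2271]
orientation: [[0.599, 0.8, -0.0], [0.8, -0.599, 0.001], [0.001, -0.001, -1.0]]
force: [0.1, -0.1, 0.1]
finger_gap: 0.0569
gripper_force: 0.0
```

```bash
cat >> h.py <<'E'
c0=np.array([.61567,.04758]);X=np.array([.95917,-.28282]);Y=np.array([.28282,.95917])
def st():
    s=manip.observe();R=np.array(s['orientation']);p=np.array(s['tcp_pos']);d=p[:2]-c0
    print('t',s['time_s'],'fix',np.round([d@X*1e3,d@Y*1e3,p[2]*1e3],1),'Ffix',np.round([s['force'][:2]@X,s['force'][:2]@Y,s['force'][2]],2),'gap',round(s['finger_gap'],4),s['gripper_force'],'q',np.round(s['joint_pos'],0))
    return R,p
def to(fx,fy,z):
    R,p=st();w=np.r_[c0+(fx*X+fy*Y)/1e3,z/1e3]
    a=np.degrees(np.arctan2(R[1,1],R[0,1]));print('shift',np.round(R.T@(w-p)*1e3,1),'turn',round(a+16.43,1))
E
python3 -c "from h import *;to(-81,-36,228)"
```

```text
t 0.5167 fix [-166.5 -579.   227.1] Ffix [ 0.14 -0.11  0.11] gap 0.0569 0.0 q [-60.   1. 108.   0.  71. -23.]
shift [ 5.388e+02 -1.091e+02 -5.000e-01] turn -20.4
```

Call:
{"fn": "carry_out", "kwargs": {"motion": [[40, -8, 0, -6, 1], [80, -16, 0, -12, 1], [120, -24, 0, -20.4, 1], [160, -32, 0, -20.4, 1], [200, -40, 0, -20.4, 1]]}}

```text
time_s: 0.93
tcp_pos: [0.381, -0.2771, 0.2275]
orientation: [[0.287, 0.958, -0.0], [0.958, -0.287, 0.0], [0.0, -0.0, -1.0]]
force: [0.9, -0.2, 0.3]
finger_gap: 0.0233
gripper_force: 0.0
```

```bash
python3 -c "from h import *;to(-81,-36,228)"
```

```text
t 0.9333 fix [-133.3 -377.8  227.5] Ffix [0.87 0.05 0.28] gap 0.0233 0.0 q [-39.  -7. 116.   0.  72. -22.]
shift [342.   50.7  -0.5] turn -0.3
```

Call:
{"fn": "carry_out", "kwargs": {"motion": [[40, 6, 0, -0.3, 1], [80, 12, 0, -0.3, 1], [120, 18, 0, -0.3, 1], [160, 24, 0, -0.3, 1], [200, 30, 0, -0.3, 1]]}}

```text
time_s: 1.35
tcp_pos: [0.4673, -0.0942, 0.2276]
orientation: [[0.283, 0.959, -0.0], [0.959, -0.283, -0.0], [-0.0, -0.0, -1.0]]
force: [0.1, -0.6, -0.3]
finger_gap: 0.0004
gripper_force: 0.0
```

Call:
{"fn": "carry_out", "kwargs": {"motion": [[40, 6, 0, 0, 1], [80, 12, 0, 0, 1], [120, 18, 0, 0, 1], [142, 21, 0, 0, 1], [142, 21, 0, 0, 1]]}}

```text
time_s: 1.77
tcp_pos: [0.5286, 0.038, 0.2273]
orientation: [[0.279, 0.96, -0.0], [0.96, -0.279, 0.002], [0.002, -0.001, -1.0]]
force: [-0.9, -0.7, 0.4]
finger_gap: 0.0003
gripper_force: 0.0
```

```bash
python3 -c "from h import *;to(-81,-36,112)"
```

```text
t 1.7667 fix [-80.8 -33.9 227.3] Ffix [-0.63 -0.93  0.42] gap 0.0003 0.0 q [  1.  -1. 110.   0.  71.  18.]
shift [-2.300e+00 -1.000e-01  1.153e+02] turn 0.2
```

Call:
{"fn": "carry_out", "kwargs": {"motion": [[0, 0, 30, 0, 1], [0, 0, 60, 0, 1], [0, 0, 85, 0, 1], [0, 0, 105, 0, 1], [0, 0, 115, 0, 1]]}}

```text
time_s: 2.18
tcp_pos: [0.5245, 0.0331, 0.1093]
orientation: [[0.283, 0.959, -0.006], [0.959, -0.283, -0.001], [-0.002, -0.005, -1.0]]
force: [-0.7, 0.1, -1.0]
finger_gap: 0.0006
gripper_force: 0.0
```

```bash
python3 - <<'E'
from h import *
st()
ims=[]
a=cam('top')['color'][240:330,290:410];b=cam('scene')['color'][150:240,280:400]
cv2.imwrite('pics/near.png',cv2.resize(np.hstack([a,b]),None,fx=3.3,fy=3.3,interpolation=2))
E
```

```text
t 2.1833 fix [-83.3 -39.7 109.3] Ffix [-0.65 -0.11 -0.97] gap 0.0006 0.0 q [  1.   5. 117.  -0.  58.  17.]
```

View pics/near.png

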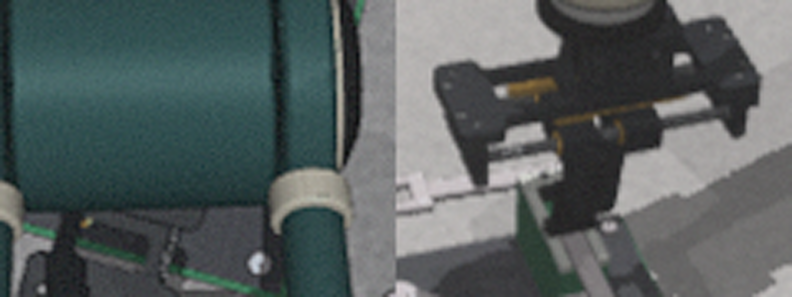

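The fingers stand closed just on the fin's clamp side (right half, fingertips near (580,225)), clear of the pedestal. I'll creep towards -y.

Call:
{"fn": "carry_out", "kwargs": {"motion": [[0, 0, -1, 0, 1], [0, 0, -2, 0, 1], [0, 0, -2, 0, 1], [0, 0, -2, 0, 1], [0, 0, -2, 0, 1]]}}

```text
time_s: 2.7
tcp_pos: [0.5284, 0.034, 0.1161]
orientation: [[0.283, 0.959, 0.002], [0.959, -0.283, 0.0], [0.001, 0.002, -1.0]]
force: [-0.6, 0.2, -0.3]
finger_gap: 0.0008
gripper_force: 0.0
```

Call:
{"fn": "carry_out", "kwargs": {"motion": [[-1, 0, 0, 0, 1], [-2, 0, 0, 0, 1], [-3, 0, 0, 0, 1], [-4, 0, 0, 0, 1], [-5, 0, 0, 0, 1]]}}

```text
time_s: 3.12
tcp_pos: [0.526, 0.0291, 0.1147]
orientation: [[0.283, 0.959, -0.0], [0.959, -0.283, -0.0], [-0.0, -0.0, -1.0]]
force: [-0.2, 0.3, 0.3]
finger_gap: 0.0003
gripper_force: 0.0
```

```bash
python3 -c "from h import *;st()"
```

```text
t 3.1167 fix [-80.8 -43.1 114.7] Ffix [-0.28  0.24  0.27] gap 0.0003 0.0 q [  0.   5. 116.  -0.  59.  17.]
```

Call:
{"fn": "carry_out", "kwargs": {"motion": [[-1, 0, 0, 0, 1], [-2, 0, 0, 0, 1], [-3, 0, 0, 0, 1], [-4, 0, 0, 0, 1], [-5, 0, 0, 0, 1]]}}

```text
time_s: 3.53
tcp_pos: [0.5247, 0.0243, 0.1148]
orientation: [[0.283, 0.959, 0.0], [0.959, -0.283, -0.0], [-0.0, 0.0, -1.0]]
force: [0.1, 0.4, -0.7]
finger_gap: 0.0006
gripper_force: 0.0
```

Call:
{"fn": "carry_out", "kwargs": {"motion": [[-1, 0, 0, 0, 1], [-2, 0, 0, 0, 1], [-3, 0, 0, 0, 1], [-4, 0, 0, 0, 1], [-4, 0, 0, 0, 1]]}}

```text
time_s: 3.95
tcp_pos: [0.5235, 0.0204, 0.1148]
orientation: [[0.283, 0.959, -0.0], [0.959, -0.283, -0.0], [-0.0, -0.0, -1.0]]
force: [0.1, -0.8, -0.0]
finger_gap: 0.0007
gripper_force: 0.0
```

```bash
python3 -c "from h import *;st()"
```

```text
t 3.95 fix [-80.7 -52.1 114.8] Ffix [ 0.33 -0.69 -0.01] gap 0.0007 0.0 q [ -0.   5. 117.  -0.  59.  16.]
```

Call:
{"fn": "carry_out", "kwargs": {"motion": [[-1, 0, 0, 0, 1], [-2, 0, 0, 0, 1], [-3, 0, 0, 0, 1], [-3, 0, 0, 0, 1], [-3, 0, 0, 0, 1]]}}

```text
time_s: 4.37
tcp_pos: [0.5227, 0.0176, 0.1148]
orientation: [[0.283, 0.959, -0.0], [0.959, -0.283, 0.0], [0.0, -0.0, -1.0]]
force: [0.3, 0.1, 0.7]
finger_gap: 0.0003
gripper_force: 0.0
```

```bash
python3 - <<'E'
from h import *
st()
c=cam('scene');b=c['color'][170:240,290:390];P=pts(c)
cv2.imwrite('pics/near2.png',cv2.resize(b,None,fx=7,fy=7,interpolation=2))
E
```

```text
t 4.3667 fix [-80.7 -55.  114.8] Ffix [0.26 0.15 0.73] gap 0.0003 0.0 q [ -1.   4. 117.   0.  59.  16.]
```

View pics/near2.png

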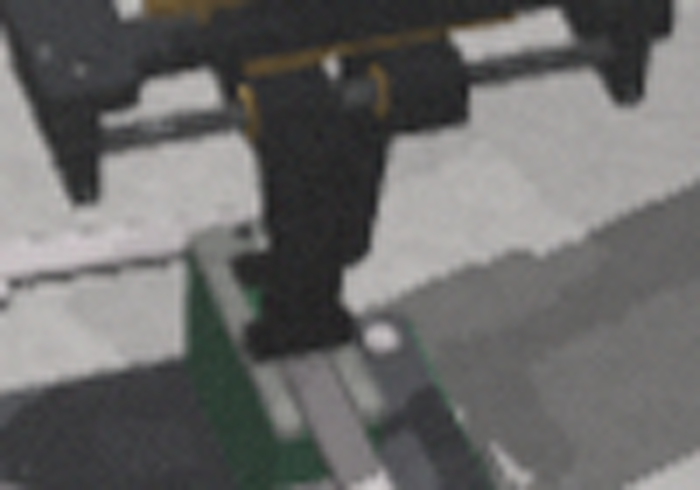

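The fingers are right at the fin (block visible at (300,335)) with no force yet, so I'll continue in small steps.

Call:
{"fn": "carry_out", "kwargs": {"motion": [[-1, 0, 0, 0, 1], [-2, 0, 0, 0, 1], [-3, 0, 0, 0, 1], [-4, 0, 0, 0, 1], [-4, 0, 0, 0, 1]]}}

```text
time_s: 4.83
tcp_pos: [0.5215, 0.0137, 0.1148]
orientation: [[0.283, 0.959, -0.0], [0.959, -0.283, -0.0], [-0.0, -0.0, -1.0]]
force: [-0.1, -0.3, -0.3]
finger_gap: 0.0007
gripper_force: 0.0
```

```bash
python3 -c "from h import *;st()"
```

```text
t 4.8333 fix [-80.7 -59.1 114.8] Ffix [ 0.01 -0.36 -0.27] gap 0.0007 0.0 q [ -1.   4. 117.  -0.  59.  15.]
```

Call:
{"fn": "carry_out", "kwargs": {"motion": [[-0.6, 0, 0, 0, 1], [-1.2, 0, 0, 0, 1], [-1.8, 0, 0, 0, 1], [-2.4, 0, 0, 0, 1], [-3, 0, 0, 0, 1]]}}

```text
time_s: 5.25
tcp_pos: [0.5207, 0.0109, 0.1148]
orientation: [[0.283, 0.959, -0.0], [0.959, -0.283, -0.0], [-0.0, -0.0, -1.0]]
force: [0.8, 0.1, -0.4]
finger_gap: 0.0004
gripper_force: 0.0
```

```bash
python3 - <<'E'
from h import *
st()
c=cam('scene');P=pts(c);z=P[...,2]
F=np.dstack([(P[...,:2]-c0)@X,(P[...,:2]-c0)@Y])*1e3
on=(F[...,0]>-110)&(F[...,0]<-40)&(F[...,1]<0)&(F[...,1]>-145)
dark=c['color'].max(2)<60
for a,b in((76,82),(82,88),(88,94),(94,100),(100,108),(108,115),(115,124)):
    m=on&dark&(z*1e3>a)&(z*1e3<b); 
    if m.any(): print(a,b,m.sum(),np.percentile(F[m],[2,50,98],axis=0).round(0).tolist())
E
```

```text
t 5.25 fix [-80.7 -62.  114.8] Ffix [ 0.68  0.35 -0.43] gap 0.0004 0.0 q [ -2.   4. 117.  -0.  59.  15.]
76 82 10 [[-80.0, -109.0], [-76.0, -100.0], [-73.0, -68.0]]
82 88 34 [[-96.0, -80.0], [-77.0, -60.0], [-63.0, -56.0]]
88 94 32 [[-96.0, -66.0], [-79.0, -60.0], [-65.0, -55.0]]
94 100 18 [[-87.0, -63.0], [-75.0, -58.0], [-67.0, -56.0]]
100 108 33 [[-88.0, -65.0], [-79.0, -59.0], [-67.0, -55.0]]
108 115 23 [[-88.0, -67.0], [-75.0, -59.0], [-67.0, -55.0]]
115 124 28 [[-90.0, -64.0], [-76.0, -58.0], [-67.0, -56.0]]
```

```bash
python3 - <<'E'
from h import *
st()
c=cam('scene');P=pts(c);z=P[...,2]*1e3
F=np.dstack([(P[...,:2]-c0)@X,(P[...,:2]-c0)@Y])*1e3
on=(F[...,0]>-125)&(F[...,0]<-30)&(F[...,1]<0)&(F[...,1]>-145)
for a in range(80,200,6):
    m=on&(z>a)&(z<a+6)
    if m.any(): print(a,m.sum(),np.percentile(F[m],[2,50,98],axis=0).round(0).tolist())
cv2.imwrite('pics/near3.png',cv2.resize(c['color'][165:235,285:375],None,fx=8,fy=8,interpolation=2))
E
```

```text
t 5.3 fix [-80.7 -62.1 114.8] Ffix [-0.29 -1.17  1.02] gap 0.0002 0.0 q [ -2.   4. 117.  -0.  59.  15.]
80 106 [[-94.0, -121.0], [-76.0, -56.0], [-62.0, -4.0]]
86 41 [[-96.0, -67.0], [-76.0, -59.0], [-62.0, -56.0]]
92 22 [[-91.0, -64.0], [-79.0, -59.0], [-65.0, -57.0]]
98 23 [[-91.0, -66.0], [-77.0, -59.0], [-67.0, -56.0]]
104 29 [[-91.0, -64.0], [-77.0, -59.0], [-67.0, -55.0]]
110 29 [[-89.0, -67.0], [-78.0, -59.0], [-67.0, -56.0]]
116 14 [[-89.0, -64.0], [-76.0, -59.0], [-67.0, -56.0]]
122 13 [[-91.0, -60.0], [-77.0, -54.0], [-68.0, -52.0]]
128 24 [[-92.0, -66.0], [-79.0, -54.0], [-65.0, -50.0]]
134 34 [[-93.0, -70.0], [-77.0, -53.0], [-65.0, -49.0]]
140 35 [[-93.0, -62.0], [-80.0, -52.0], [-64.0, -50.0]]
146 31 [[-95.0, -62.0], [-77.0, -53.0], [-64.0, -48.0]]
152 43 [[-93.0, -65.0], [-77.0, -53.0], [-63.0, -49.0]]
158 34 [[-96.0, -61.0], [-78.0, -52.0], [-63.0, -49.0]]
164 43 [[-95.0, -59.0], [-79.0, -52.0], [-63.0, -50.0]]
170 31 [[-96.0, -68.0], [-87.0, -53.0], [-62.0, -50.0]]
176 13 [[-93.0, -61.0], [-88.0, -54.0], [-86.0, -49.0]]
182 4 [[-92.0, -70.0], [-88.0, -52.0], [-88.0, -52.0]]
188 11 [[-89.0, -72.0], [-87.0, -63.0], [-50.0, -30.0]]
194 60 [[-109.0, -64.0], [-87.0, -30.0], [-48.0, -27.0]]
```

View pics/near3.png

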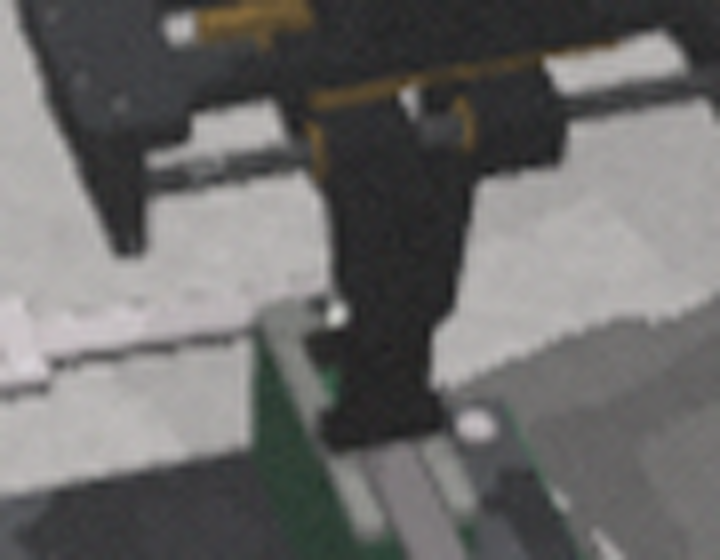

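Below z≈122 the picture shows only the fin and its block, at their first position. The fingers appear to stand above the fin, not beside it, although the reported tips are at 93 mm. I'll back off and measure the real fingertip height.

Call:
{"fn": "carry_out", "kwargs": {"motion": [[8, 0, 0, 0, 1], [16, 0, 0, 0, 1], [24, 0, 0, 0, 1], [32, 0, 0, 0, 1], [32, 0, 0, 0, 1]]}}

```text
time_s: 5.77
tcp_pos: [0.5304, 0.0434, 0.1149]
orientation: [[0.281, 0.96, 0.0], [0.96, -0.281, 0.001], [0.001, 0.0, -1.0]]
force: [0.7, -0.8, 0.9]
finger_gap: 0.0005
gripper_force: 0.0
```

```bash
python3 - <<'E'
from h import *
st()
c=cam('scene');P=pts(c);z=P[...,2]*1e3
F=np.dstack([(P[...,:2]-c0)@X,(P[...,:2]-c0)@Y])*1e3
on=(F[...,0]>-125)&(F[...,0]<-30)&(F[...,1]<10)&(F[...,1]>-145)
for a in range(80,200,6):
    m=on&(z>a)&(z<a+6)
    if m.any(): print(a,m.sum(),np.percentile(F[m],[2,50,98],axis=0).round(0).tolist())
cv2.imwrite('pics/near4.png',cv2.resize(c['color'][165:235,285:375],None,fx=8,fy=8,interpolation=2))
E
```

```text
t 5.7667 fix [-80.6 -28.1 114.9] Ffix [ 0.9  -0.53  0.88] gap 0.0005 0.0 q [  2.   5. 116.   0.  59.  18.]
80 134 [[-92.0, -122.0], [-76.0, -55.0], [-62.0, 5.0]]
86 27 [[-94.0, -68.0], [-70.0, -60.0], [-63.0, -56.0]]
92 14 [[-79.0, -64.0], [-71.0, -59.0], [-68.0, -56.0]]
98 11 [[-77.0, -65.0], [-70.0, -59.0], [-67.0, -57.0]]
104 11 [[-74.0, -65.0], [-70.0, -59.0], [-67.0, -56.0]]
110 10 [[-72.0, -65.0], [-70.0, -60.0], [-67.0, -58.0]]
116 10 [[-73.0, -67.0], [-69.0, -63.0], [-66.0, -58.0]]
122 10 [[-86.0, -63.0], [-73.0, -20.0], [-69.0, -19.0]]
128 28 [[-92.0, -32.0], [-79.0, -18.0], [-65.0, -16.0]]
134 38 [[-93.0, -34.0], [-77.0, -19.0], [-65.0, -15.0]]
140 42 [[-93.0, -34.0], [-76.0, -19.0], [-64.0, -16.0]]
146 33 [[-94.0, -29.0], [-81.0, -19.0], [-64.0, -17.0]]
152 34 [[-96.0, -31.0], [-76.0, -18.0], [-63.0, -15.0]]
158 38 [[-95.0, -28.0], [-79.0, -18.0], [-63.0, -16.0]]
164 36 [[-95.0, -25.0], [-79.0, -18.0], [-63.0, -15.0]]
170 33 [[-96.0, -29.0], [-87.0, -18.0], [-62.0, -15.0]]
176 10 [[-93.0, -24.0], [-90.0, -18.0], [-87.0, -15.0]]
182 12 [[-90.0, -40.0], [-87.0, -25.0], [-50.0, -16.0]]
188 10 [[-89.0, -37.0], [-88.0, -23.0], [-52.0, 4.0]]
194 59 [[-108.0, -31.0], [-72.0, 5.0], [-49.0, 8.0]]
```

View pics/near4.png

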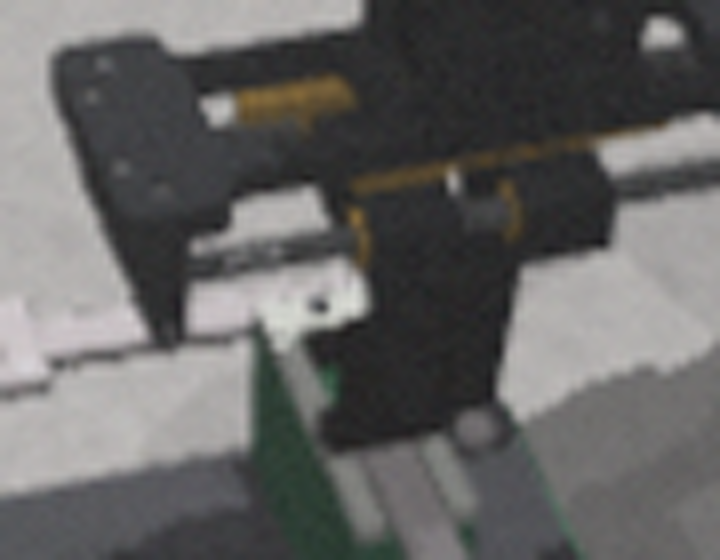

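The fingertips really are at z≈125, while the reported pose implies 93. The whole gripper stands about 32 mm higher than reported, while x and y agree. I'll use the camera height, go down 30 mm with a force check, and remeasure.

Call:
{"fn": "carry_out", "kwargs": {"motion": [[0, 0, 5, 0, 1], [0, 0, 10, 0, 1], [0, 0, 15, 0, 1], [0, 0, 20, 0, 1], [0, 0, 20, 0, 1]]}}

```text
time_s: 6.23
tcp_pos: [0.5285, 0.0414, 0.0931]
orientation: [[0.283, 0.959, -0.003], [0.959, -0.283, -0.0], [-0.001, -0.003, -1.0]]
force: [-0.7, -0.6, -0.2]
finger_gap: 0.0005
gripper_force: 0.0
```

```bash
cat >> h.py <<'E'
def tip(fx,fy,r=30):
    c=cam('scene');P=pts(c);z=P[...,2]*1e3
    F=np.dstack([(P[...,:2]-c0)@X,(P[...,:2]-c0)@Y])*1e3
    m=(c['color'].max(2)<75)&(abs(F[...,0]-fx)<r)&(abs(F[...,1]-fy)<22)&(z>70)&(z<300)
    zz=np.sort(z[m]);print('tip low z',zz[:25:4].round(0), np.percentile(F[m&(z<zz[0]+40)],[3,97],axis=0).round(0).tolist())
E
python3 -c "from h import *;st();tip(-80,-26)"
```

```text
t 6.2333 fix [-81.9 -30.6  93.1] Ffix [-0.49 -0.77 -0.16] gap 0.0005 0.0 q [  2.   7. 117.  -0.  56.  18.]
tip low z [ 71.  73.  74.  76. 102. 106. 107.] [[-93.0, -37.0], [-62.0, -17.0]]
```

Call:
{"fn": "carry_out", "kwargs": {"motion": [[0, 0, 2, 0, 1], [0, 0, 4, 0, 1], [0, 0, 7, 0, 1], [0, 0, 7, 0, 1], [0, 0, 7, 0, 1]]}}

```text
time_s: 6.7
tcp_pos: [0.5296, 0.0417, 0.0876]
orientation: [[0.283, 0.959, -0.0], [0.959, -0.283, 0.0], [-0.0, -0.0, -1.0]]
force: [-0.4, -0.2, -0.0]
finger_gap: 0.0003
gripper_force: 0.0
```

Call:
{"fn": "carry_out", "kwargs": {"motion": [[-2, 0, 0, 0, 1], [-4, 0, 0, 0, 1], [-6, 0, 0, 0, 1], [-8, 0, 0, 0, 1], [-10, 0, 0, 0, 1]]}}

```text
time_s: 7.12
tcp_pos: [0.527, 0.0319, 0.0879]
orientation: [[0.283, 0.959, 0.0], [0.959, -0.283, 0.0], [0.0, 0.0, -1.0]]
force: [-0.8, -0.1, -0.2]
finger_gap: 0.0006
gripper_force: 0.0
```

```bash
python3 -c "from h import *;st();tip(-80,-38)"
```

```text
t 7.1167 fix [-80.6 -40.2  87.9] Ffix [-0.74 -0.3  -0.18] gap 0.0006 0.0 q [  1.   7. 118.   0.  56.  17.]
tip low z [70. 71. 72. 74. 79. 86. 87.] [[-90.0, -60.0], [-62.0, -24.0]]
```

Now I'll creep into contact, moving through to the last row so that drag shows in the reading.

Call:
{"fn": "carry_out", "kwargs": {"motion": [[-1, 0, 0, 0, 1], [-2, 0, 0, 0, 1], [-3, 0, 0, 0, 1], [-4, 0, 0, 0, 1], [-5, 0, 0, 0, 1]]}}

```text
time_s: 7.58
tcp_pos: [0.5255, 0.0272, 0.0878]
orientation: [[0.283, 0.959, 0.0], [0.959, -0.283, 0.0], [0.0, 0.0, -1.0]]
force: [0.3, -0.3, 0.8]
finger_gap: 0.0
gripper_force: 0.0
```

Call:
{"fn": "carry_out", "kwargs": {"motion": [[-0.8, 0, 0, 0, 1], [-1.6, 0, 0, 0, 1], [-2.4, 0, 0, 0, 1], [-3.2, 0, 0, 0, 1], [-4, 0, 0, 0, 1]]}}

```text
time_s: 8.0
tcp_pos: [0.5245, 0.0239, 0.0878]
orientation: [[0.283, 0.959, 0.0], [0.959, -0.283, 0.001], [0.001, 0.0, -1.0]]
force: [0.5, 2.3, -0.4]
finger_gap: 0.0007
gripper_force: 1.3
```

Call:
{"fn": "carry_out", "kwargs": {"motion": [[-0.8, 0, 0, 0, 1], [-1.6, 0, 0, 0, 1], [-2.4, 0, 0, 0, 1], [-3.2, 0, 0, 0, 1], [-4, 0, 0, 0, 1]]}}

```text
time_s: 8.42
tcp_pos: [0.5233, 0.0197, 0.0878]
orientation: [[0.283, 0.959, 0.0], [0.959, -0.283, 0.0], [0.0, 0.0, -1.0]]
force: [-0.0, 2.2, -0.0]
finger_gap: 0.0005
gripper_force: 1.3
```

Contact came with 2.3 N of drag, so the tab is moving. The bumper can't come before 12 mm of travel. I'll go 4 mm more, then 1.5 mm per call with a check each time.

Call:
{"fn": "carry_out", "kwargs": {"motion": [[-0.8, 0, 0, 0, 1], [-1.6, 0, 0, 0, 1], [-2.4, 0, 0, 0, 1], [-3.2, 0, 0, 0, 1], [-4, 0, 0, 0, 1]]}}

```text
time_s: 8.83
tcp_pos: [0.5221, 0.0157, 0.0878]
orientation: [[0.283, 0.959, 0.0], [0.959, -0.283, 0.0], [0.0, -0.0, -1.0]]
force: [1.1, 2.6, -0.5]
finger_gap: 0.0006
gripper_force: 1.3
```

Call:
{"fn": "carry_out", "kwargs": {"motion": [[-0.3, 0, 0, 0, 1], [-0.6, 0, 0, 0, 1], [-0.9, 0, 0, 0, 1], [-1.2, 0, 0, 0, 1], [-1.5, 0, 0, 0, 1]]}}

```text
time_s: 9.25
tcp_pos: [0.5217, 0.0143, 0.0878]
orientation: [[0.283, 0.959, 0.0], [0.959, -0.283, 0.0], [0.0, 0.0, -1.0]]
force: [0.8, 2.0, 0.1]
finger_gap: 0.0002
gripper_force: 1.3
```

Call:
{"fn": "carry_out", "kwargs": {"motion": [[-0.3, 0, 0, 0, 1], [-0.6, 0, 0, 0, 1], [-0.9, 0, 0, 0, 1], [-1.2, 0, 0, 0, 1], [-1.5, 0, 0, 0, 1]]}}

```text
time_s: 9.67
tcp_pos: [0.5213, 0.0129, 0.0878]
orientation: [[0.283, 0.959, 0.0], [0.959, -0.283, 0.0], [0.0, 0.0, -1.0]]
force: [1.0, 2.2, -0.4]
finger_gap: 0.0001
gripper_force: 1.3
```

Call:
{"fn": "carry_out", "kwargs": {"motion": [[-0.3, 0, 0, 0, 1], [-0.6, 0, 0, 0, 1], [-0.9, 0, 0, 0, 1], [-1.2, 0, 0, 0, 1], [-1.5, 0, 0, 0, 1]]}}

```text
time_s: 10.08
tcp_pos: [0.5209, 0.0115, 0.0878]
orientation: [[0.283, 0.959, -0.0], [0.959, -0.283, 0.0], [0.0, -0.0, -1.0]]
force: [0.6, 2.0, -0.7]
finger_gap: 0.0005
gripper_force: 1.3
```

Call:
{"fn": "carry_out", "kwargs": {"motion": [[-0.3, 0, 0, 0, 1], [-0.6, 0, 0, 0, 1], [-0.9, 0, 0, 0, 1], [-1.2, 0, 0, 0, 1], [-1.5, 0, 0, 0, 1]]}}

```text
time_s: 10.5
tcp_pos: [0.5205, 0.01, 0.0878]
orientation: [[0.283, 0.959, 0.0], [0.959, -0.283, 0.0], [0.0, 0.0, -1.0]]
force: [1.2, 2.7, -0.2]
finger_gap: 0.0004
gripper_force: 1.3
```

Call:
{"fn": "carry_out", "kwargs": {"motion": [[-0.3, 0, 0, 0, 1], [-0.6, 0, 0, 0, 1], [-0.9, 0, 0, 0, 1], [-1.2, 0, 0, 0, 1], [-1.5, 0, 0, 0, 1]]}}

```text
time_s: 10.92
tcp_pos: [0.52, 0.0086, 0.0878]
orientation: [[0.283, 0.959, 0.0], [0.959, -0.283, 0.0], [0.0, 0.0, -1.0]]
force: [1.3, 2.5, 0.3]
finger_gap: 0.0004
gripper_force: 1.3
```

Call:
{"fn": "carry_out", "kwargs": {"motion": [[-0.3, 0, 0, 0, 1], [-0.6, 0, 0, 0, 1], [-0.9, 0, 0, 0, 1], [-1.2, 0, 0, 0, 1], [-1.5, 0, 0, 0, 1]]}}

```text
time_s: 11.33
tcp_pos: [0.5196, 0.0071, 0.0878]
orientation: [[0.283, 0.959, -0.0], [0.959, -0.283, 0.0], [0.0, -0.0, -1.0]]
force: [1.8, 2.6, -0.5]
finger_gap: 0.0007
gripper_force: 1.3
```

Call:
{"fn": "carry_out", "kwargs": {"motion": [[-0.3, 0, 0, 0, 1], [-0.6, 0, 0, 0, 1], [-0.9, 0, 0, 0, 1], [-1.2, 0, 0, 0, 1], [-1.5, 0, 0, 0, 1]]}}

```text
time_s: 11.75
tcp_pos: [0.5192, 0.0057, 0.0878]
orientation: [[0.283, 0.959, 0.0], [0.959, -0.283, -0.0], [-0.0, 0.0, -1.0]]
force: [0.1, 3.0, 0.1]
finger_gap: 0.0003
gripper_force: 1.3
```

Call:
{"fn": "carry_out", "kwargs": {"motion": [[-0.3, 0, 0, 0, 1], [-0.6, 0, 0, 0, 1], [-0.9, 0, 0, 0, 1], [-1.2, 0, 0, 0, 1], [-1.5, 0, 0, 0, 1]]}}

```text
time_s: 12.17
tcp_pos: [0.5187, 0.0042, 0.0878]
orientation: [[0.283, 0.959, -0.0], [0.959, -0.283, -0.0], [-0.0, -0.0, -1.0]]
force: [1.7, 2.7, 0.0]
finger_gap: 0.0005
gripper_force: 1.3
```

Call:
{"fn": "carry_out", "kwargs": {"motion": [[-0.3, 0, 0, 0, 1], [-0.6, 0, 0, 0, 1], [-0.9, 0, 0, 0, 1], [-1.2, 0, 0, 0, 1], [-1.5, 0, 0, 0, 1]]}}

```text
time_s: 12.58
tcp_pos: [0.5183, 0.0028, 0.0878]
orientation: [[0.283, 0.959, -0.0], [0.959, -0.283, -0.0], [-0.0, -0.0, -1.0]]
force: [0.6, 1.8, -0.9]
finger_gap: 0.0007
gripper_force: 1.3
```

Call:
{"fn": "carry_out", "kwargs": {"motion": [[-0.3, 0, 0, 0, 1], [-0.6, 0, 0, 0, 1], [-0.9, 0, 0, 0, 1], [-1.2, 0, 0, 0, 1], [-1.5, 0, 0, 0, 1]]}}

```text
time_s: 13.0
tcp_pos: [0.5179, 0.0014, 0.0878]
orientation: [[0.283, 0.959, 0.0], [0.959, -0.283, 0.0], [0.0, 0.0, -1.0]]
force: [1.3, 2.1, -0.6]
finger_gap: 0.0004
gripper_force: 1.3
```

Call:
{"fn": "carry_out", "kwargs": {"motion": [[-0.3, 0, 0, 0, 1], [-0.6, 0, 0, 0, 1], [-0.9, 0, 0, 0, 1], [-1.2, 0, 0, 0, 1], [-1.5, 0, 0, 0, 1]]}}

```text
time_s: 13.42
tcp_pos: [0.5175, -0.0001, 0.0878]
orientation: [[0.283, 0.959, 0.0], [0.959, -0.283, -0.0], [-0.0, 0.0, -1.0]]
force: [1.0, 2.6, -0.7]
finger_gap: 0.0004
gripper_force: 1.3
```

Call:
{"fn": "carry_out", "kwargs": {"motion": [[-0.3, 0, 0, 0, 1], [-0.6, 0, 0, 0, 1], [-0.9, 0, 0, 0, 1], [-1.2, 0, 0, 0, 1], [-1.5, 0, 0, 0, 1]]}}

```text
time_s: 13.83
tcp_pos: [0.5171, -0.0014, 0.0878]
orientation: [[0.283, 0.959, 0.0], [0.959, -0.283, 0.0], [0.0, 0.0, -1.0]]
force: [2.3, 4.0, -0.2]
finger_gap: 0.0004
gripper_force: 1.8
```

The force along the travel rose to about 4.5 N, which is the bumper starting. I'll finish with fine steps.

Call:
{"fn": "carry_out", "kwargs": {"motion": [[-0.1, 0, 0, 0, 1], [-0.2, 0, 0, 0, 1], [-0.3, 0, 0, 0, 1], [-0.4, 0, 0, 0, 1], [-0.4, 0, 0, 0, 1]]}}

```text
time_s: 14.25
tcp_pos: [0.517, -0.0016, 0.0878]
orientation: [[0.283, 0.959, 0.0], [0.959, -0.283, 0.0], [0.0, 0.0, -1.0]]
force: [1.0, 4.5, -1.0]
finger_gap: 0.0008
gripper_force: 2.4
```

Call:
{"fn": "carry_out", "kwargs": {"motion": [[-0.1, 0, 0, 0, 1], [-0.2, 0, 0, 0, 1], [-0.3, 0, 0, 0, 1], [-0.4, 0, 0, 0, 1], [-0.5, 0, 0, 0, 1]]}}

```text
time_s: 14.67
tcp_pos: [0.517, -0.0018, 0.0878]
orientation: [[0.283, 0.959, 0.0], [0.959, -0.283, 0.001], [0.001, 0.0, -1.0]]
force: [2.3, 5.4, -1.8]
finger_gap: 0.0005
gripper_force: 3.2
```

Call:
{"fn": "carry_out", "kwargs": {"motion": [[-0.2, 0, 0, 0, 1], [-0.4, 0, 0, 0, 1], [-0.6, 0, 0, 0, 1], [-0.8, 0, 0, 0, 1], [-0.8, 0, 0, 0, 1]]}}

```text
time_s: 15.08
tcp_pos: [0.5169, -0.0021, 0.0879]
orientation: [[0.283, 0.959, 0.001], [0.959, -0.283, 0.002], [0.002, 0.0, -1.0]]
force: [3.8, 7.3, -1.2]
finger_gap: 0.0004
gripper_force: 4.0
```

The bumper is felt at about 8 N in total, 5.6 N above the drag. I'll back off gently and rise clear.

Call:
{"fn": "carry_out", "kwargs": {"motion": [[0.5, 0, 0, 0, 1], [1.5, 0, 0, 0, 1], [4, 0, 0, 0, 1], [8, 0, 0, 0, 1], [12, 0, 0, 0, 1]]}}

```text
time_s: 15.5
tcp_pos: [0.5196, 0.0081, 0.0877]
orientation: [[0.283, 0.959, -0.001], [0.959, -0.283, -0.001], [-0.001, -0.001, -1.0]]
force: [0.8, 0.2, 0.1]
finger_gap: -0.0001
gripper_force: 0.0
```

Call:
{"fn": "carry_out", "kwargs": {"motion": [[0, 0, -10, 0, 1], [0, 0, -25, 0, 1], [0, 0, -45, 0, 1], [0, 0, -60, 0, 1], [0, 0, -60, 0, 1]]}}

```text
time_s: 15.92
tcp_pos: [0.5227, 0.0082, 0.1522]
orientation: [[0.283, 0.959, 0.007], [0.959, -0.283, -0.001], [0.001, 0.007, -1.0]]
force: [0.4, 0.3, -0.4]
finger_gap: 0.0006
gripper_force: 0.0
```

Call:
{"fn": "carry_out", "kwargs": {"motion": [[25, 4, 0, 0, 0.9], [55, 8, 0, 0, 0.4], [85, 12, 0, 0, 0.4], [110, 16, 0, 0, 0.4], [126, 19, 0, 0, 0.4]]}}

```text
time_s: 16.33
tcp_pos: [0.5743, 0.1258, 0.1473]
orientation: [[0.282, 0.959, -0.0], [0.959, -0.282, 0.0], [0.0, -0.0, -1.0]]
force: [0.3, 0.6, 0.1]
finger_gap: 0.0318
gripper_force: 0.0
```

Call:
{"fn": "carry_out", "kwargs": {"motion": [[0, 0, 0, 0, 0.4], [0, 0, 0, 0, 0.4], [0, 0, 0, 0, 0.4], [0, 0, 0, 0, 0.4], [0, 0, 0, 0, 0.4]]}}

```text
time_s: 16.75
tcp_pos: [0.5733, 0.1228, 0.1477]
orientation: [[0.284, 0.959, -0.0], [0.959, -0.284, -0.0], [-0.0, -0.0, -1.0]]
force: [0.1, 0.5, -0.4]
finger_gap: 0.0528
gripper_force: 0.0
```

```bash
python3 - <<'E'
from h import *
to(-62,64,147.9);tip(-62,66,45)
c=cam('scene');P=pts(c);z=P[...,2]*1e3
F=np.dstack([(P[...,:2]-c0)@X,(P[...,:2]-c0)@Y])*1e3
m=(c['color'].max(2)<75)&(F[...,0]<-20)&(F[...,0]>-110)&(z>85)&(z<122)&(F[...,1]<-40)
print('fin',np.percentile(F[m],[3,50,97],axis=0).round(0).tolist())
cv2.imwrite('pics/bar1.png',cv2.resize(c['color'][130:310,230:400],None,fx=3.3,fy=3.3,interpolation=2))
E
```

```text
t 16.75 fix [-61.9  60.1 147.7] Ffix [-0.11  0.54 -0.39] gap 0.0528 0.0 q [ 10.   9. 108.  -0.  63.  26.]
shift [ 3.9 -0.1 -0.2] turn -0.1
tip low z [158. 160. 161. 163. 164. 164. 165.] [[-101.0, 55.0], [-19.0, 72.0]]
fin [[-106.0, -946.0], [-92.0, -85.0], [-83.0, -83.0]]
```

View pics/bar1.png

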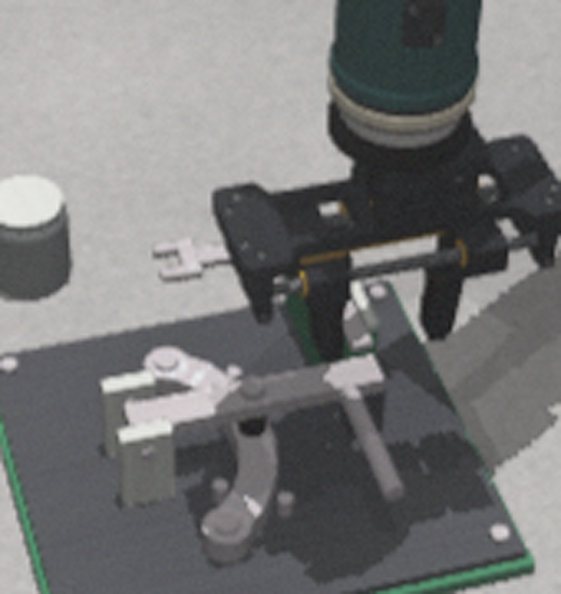

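The fingers straddle the line of the rod ((350,395)–(392,492)), the clamp is still closed, and the tips are at 158 mm, so tip = reported + 10. I'll go down 110 mm and shift 4 mm outwards.

Call:
{"fn": "carry_out", "kwargs": {"motion": [[2, 0, 15, 0, 0.4], [4, 0, 30, 0, 0.4], [4, 0, 45, 0, 0.4], [4, 0, 60, 0, 0.4], [4, 0, 70, 0, 0.4]]}}

```text
time_s: 17.27
tcp_pos: [0.5741, 0.1271, 0.0764]
orientation: [[0.284, 0.959, -0.002], [0.959, -0.284, -0.0], [-0.001, -0.001, -1.0]]
force: [0.4, 0.2, -0.8]
finger_gap: 0.0527
gripper_force: 0.0
```

Call:
{"fn": "carry_out", "kwargs": {"motion": [[0, 0, 10, 0, 0.4], [0, 0, 20, 0, 0.4], [0, 0, 30, 0, 0.4], [0, 0, 38, 0, 0.4], [0, 0, 38, 0, 0.4]]}}

```text
time_s: 17.68
tcp_pos: [0.5736, 0.1274, 0.0378]
orientation: [[0.283, 0.959, -0.003], [0.959, -0.283, -0.001], [-0.001, -0.003, -1.0]]
force: [-0.2, -0.7, 0.8]
finger_gap: 0.0531
gripper_force: 0.0
```

Call:
{"fn": "carry_out", "kwargs": {"motion": [[0, 0, 0, 0, 0.6], [0, 0, 0, 0, 0.6], [0, 0, 0, 0, 0.6], [0, 0, 0, 0, 0.7], [0, 0, 0, 0, 0.7]], "grip_force": 5}}

```text
time_s: 18.1
tcp_pos: [0.5754, 0.1278, 0.0405]
orientation: [[0.283, 0.959, 0.001], [0.959, -0.283, 0.0], [0.001, 0.001, -1.0]]
force: [-0.2, -0.2, -0.3]
finger_gap: 0.027
gripper_force: 0.0
```

```bash
python3 - <<'E'
from h import *
to(-62,64,38);tip(-62,66,45)
c=cam('scene')
cv2.imwrite('pics/bar2.png',cv2.resize(c['color'][170:290,280:400],None,fx=4.5,fy=4.5,interpolation=2))
E
```

```text
t 18.1 fix [-61.3  65.6  40.5] Ffix [-0.15 -0.3  -0.34] gap 0.027 0.0 q [ 10.  16. 112.  -0.  52.  27.]
shift [-1.6 -0.7  2.4] turn -0.0
tip low z [70. 71. 71. 71. 72. 72. 73.] [[-89.0, 59.0], [-31.0, 78.0]]
```

View pics/bar2.png

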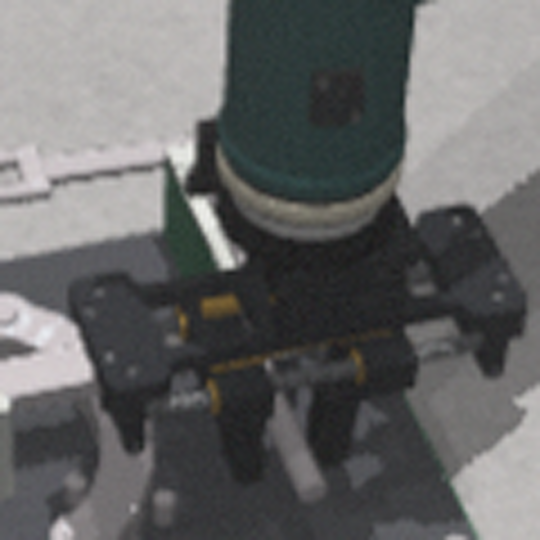

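The rod (ending at (315,490)) lies centred between the fingers. I'll close gently.

Call:
{"fn": "carry_out", "kwargs": {"motion": [[0, 0, 1, 0, 0.8], [0, 0, 2, 0, 0.9], [0, 0, 2, 0, 1], [0, 0, 2, 0, 1], [0, 0, 2, 0, 1]], "grip_force": 5}}

```text
time_s: 18.62
tcp_pos: [0.5744, 0.1279, 0.0377]
orientation: [[0.283, 0.959, -0.001], [0.959, -0.283, 0.0], [-0.0, -0.001, -1.0]]
force: [-2.7, 0.7, 3.3]
finger_gap: 0.0131
gripper_force: 5.0
```

```bash
python3 -c "from h import *;st()"
```

```text
t 18.6167 fix [-62.3  65.4  37.7] Ffix [-2.79 -0.14  3.26] gap 0.0131 4.975901283323765 q [ 10.  17. 112.   0.  52.  27.]
```

Gripped (gap 13 mm). I'll firm the grip and try a small lift while watching the force.

Call:
{"fn": "carry_out", "kwargs": {"motion": [[0, 0, 0, 0, 1], [0, 0, 0, 0, 1], [0, 0, -0.7, 0, 1], [0, 0, -1.4, 0, 1], [0, 0, -2, 0, 1]], "grip_force": 25}}

```text
time_s: 19.03
tcp_pos: [0.5743, 0.1278, 0.0389]
orientation: [[0.283, 0.959, -0.001], [0.959, -0.283, 0.0], [-0.0, -0.001, -1.0]]
force: [-1.7, 2.5, -5.6]
finger_gap: 0.0126
gripper_force: 25.1
```

Call:
{"fn": "carry_out", "kwargs": {"motion": [[0, 0, -0.8, 0, 1], [0, 0, -1.6, 0, 1], [0, 0, -2.4, 0, 1], [0, 0.1, -3.2, 0, 1], [0, 0.1, -4, 0, 1]]}}

```text
time_s: 19.45
tcp_pos: [0.5744, 0.1278, 0.0435]
orientation: [[0.283, 0.959, -0.001], [0.959, -0.283, 0.0], [-0.0, -0.001, -1.0]]
force: [-2.1, 3.7, -5.5]
finger_gap: 0.0128
gripper_force: 25.1
```

It lifts freely at about 5.5 N. Now the arc, in stages.

Call:
{"fn": "carry_out", "kwargs": {"motion": [[0, 0.7, -9, 0, 1], [0, 2.1, -18.4, 0, 1], [0, 4.1, -27.6, 0, 1], [0, 7.2, -37.9, 0, 1], [0, 10.6, -46.8, 0, 1]]}}

```text
time_s: 19.87
tcp_pos: [0.5856, 0.1242, 0.0923]
orientation: [[0.283, 0.959, 0.0], [0.959, -0.283, -0.001], [-0.0, 0.001, -1.0]]
force: [-1.2, 1.3, -5.3]
finger_gap: 0.0125
gripper_force: 25.4
```

```bash
python3 -c "from h import *;st()"
```

```text
t 19.8667 fix [-50.6  65.   92.3] Ffix [-1.55  0.9  -5.33] gap 0.0125 25.41297823190689 q [ 10.  14. 109.  -0.  57.  26.]
```

Call:
{"fn": "carry_out", "kwargs": {"motion": [[0, 5.3, -10.9, 0, 1], [0, 12.4, -22.4, 0, 1], [0, 20.5, -33.2, 0, 1], [0, 29.7, -43, 0, 1], [0, 39.9, -51.9, 0, 1]]}}

```text
time_s: 20.28
tcp_pos: [0.6242, 0.1126, 0.1436]
orientation: [[0.283, 0.959, -0.0], [0.959, -0.283, -0.001], [-0.001, -0.0, -1.0]]
force: [1.4, 0.3, -10.6]
finger_gap: 0.0126
gripper_force: 25.6
```

```bash
python3 -c "from h import *;st()"
```

```text
t 20.2833 fix [-10.2  64.8 143.6] Ffix [  1.29   0.71 -10.61] gap 0.0126 25.552790611982346 q [  8.  14. 102.  -0.  64.  24.]
```

Call:
{"fn": "carry_out", "kwargs": {"motion": [[0, 9.5, -6, 0, 1], [0, 20.2, -11.6, 0, 1], [0, 31.2, -16.5, 0, 1], [0, 41.2, -20, 0, 1], [0, 50.2, -22.6, 0, 1]]}}

```text
time_s: 20.7
tcp_pos: [0.6722, 0.0985, 0.1655]
orientation: [[0.283, 0.959, -0.001], [0.959, -0.283, -0.001], [-0.001, -0.001, -1.0]]
force: [-4.3, -0.9, -5.8]
finger_gap: 0.012
gripper_force: 25.2
```

```bash
python3 -c "from h import *;st()"
```

```text
t 20.7 fix [ 39.8  64.8 165.5] Ffix [-3.84 -2.11 -5.78] gap 0.012 25.22236794233322 q [ 6. 18. 95. -0. 67. 23.]
```

Call:
{"fn": "carry_out", "kwargs": {"motion": [[0, 6, -1.2, 0, 1], [0, 12, -2, 0, 1], [0, 17, -2.5, 0, 1], [0, 21, -2.8, 0, 1], [0, 21, -2.8, 0, 1]]}}

```text
time_s: 21.12
tcp_pos: [0.6926, 0.0925, 0.1678]
orientation: [[0.283, 0.959, 0.001], [0.959, -0.283, -0.001], [-0.001, 0.001, -1.0]]
force: [-2.4, -2.9, -4.6]
finger_gap: 0.0116
gripper_force: 25.0
```

```bash
python3 - <<'E'
from h import *
st()
c=cam('scene')
cv2.imwrite('pics/up.png',cv2.resize(c['color'][130:320,220:400],None,fx=3.1,fy=3.1,interpolation=2))
E
```

```text
t 21.1167 fix [ 61.1  64.9 167.8] Ffix [-1.44 -3.44 -4.58] gap 0.0116 25.009242296218872 q [ 6. 20. 92. -0. 68. 22.]
```

View pics/up.png

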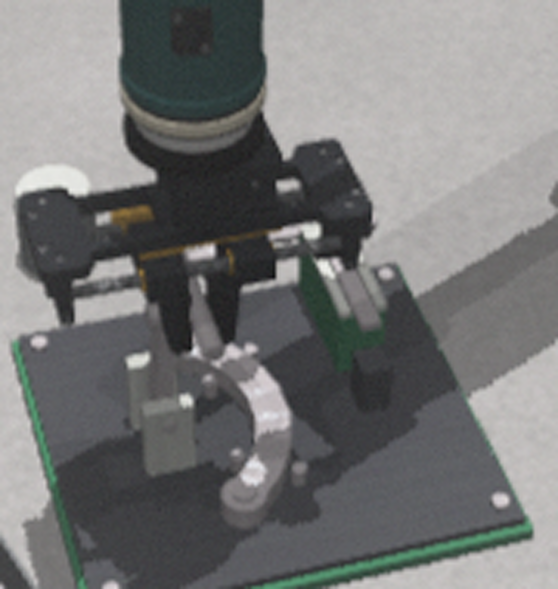

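The clamp stands upright (about 1.48 rad) and the workpiece still lies in its nest. I'll release and withdraw upward, then away.

Call:
{"fn": "carry_out", "kwargs": {"motion": [[0, 0, 0, 0, 0.8], [0, 0, 0, 0, 0.6], [0, 0, 0, 0, 0.5], [0, 0, 0, 0, 0.5], [0, 0, 0, 0, 0.5]]}}

```text
time_s: 21.58
tcp_pos: [0.6926, 0.0937, 0.1691]
orientation: [[0.283, 0.959, 0.002], [0.959, -0.283, 0.0], [0.001, 0.002, -1.0]]
force: [-0.4, 0.5, 0.2]
finger_gap: 0.0422
gripper_force: 0.0
```

Call:
{"fn": "carry_out", "kwargs": {"motion": [[0, 0, -8, 0, 0.5], [0, 0, -20, 0, 0.5], [0, 0, -35, 0, 0.5], [0, 0, -55, 0, 0.5], [0, 0, -80, 0, 0.5]]}}

```text
time_s: 22.0
tcp_pos: [0.6912, 0.0933, 0.2485]
orientation: [[0.283, 0.959, -0.002], [0.959, -0.283, -0.0], [-0.001, -0.001, -1.0]]
force: [0.5, -1.1, 0.6]
finger_gap: 0.0438
gripper_force: 0.0
```

Call:
{"fn": "carry_out", "kwargs": {"motion": [[20, 0, -10, 0, 0.5], [50, 0, -20, 0, 0.5], [90, 0, -20, 0, 0.5], [120, 0, -20, 0, 0.5], [150, 0, -20, 0, 0.5]]}}

```text
time_s: 22.42
tcp_pos: [0.7351, 0.2389, 0.2705]
orientation: [[0.283, 0.959, 0.003], [0.959, -0.283, 0.001], [0.002, 0.003, -1.0]]
force: [-0.4, -0.3, 0.1]
finger_gap: 0.0438
gripper_force: 0.0
```

Call:
{"fn": "carry_out", "kwargs": {"motion": [[20, -20, 0, 0, 0.5], [50, -50, 0, 0, 0.5], [70, -80, 0, 0, 0.5], [80, -100, 0, 0, 0.5], [80, -100, 0, 0, 0.5]]}}

```text
time_s: 22.83
tcp_pos: [0.6579, 0.3468, 0.2699]
orientation: [[0.278, 0.961, 0.0], [0.961, -0.278, 0.003], [0.002, -0.001, -1.0]]
force: [0.4, -0.1, -0.3]
finger_gap: 0.0441
gripper_force: 0.0
```

```bash
python3 - <<'E'
from h import *
st()
a=cam('scene');P=pts(a);z=P[...,2]*1e3
F=np.dstack([(P[...,:2]-c0)@X,(P[...,:2]-c0)@Y])*1e3
m=(a['color'].max(2)<75)&(F[...,0]<-55)&(F[...,0]>-110)&(z>95)&(z<122)&(F[...,1]<-40)&(F[...,1]>-120)
if m.any(): print('fin',np.percentile(F[m],[3,50,97],axis=0).round(0).tolist())
m=(abs(F[...,1]-64)<25)&(F[...,0]>30)&(F[...,0]<110)&(z>150)&(z<240)
if m.any(): print('rod',np.median(P[m],0),np.median(F[m],0),np.median(z[m]))
b=cam('top')
cv2.imwrite('pics/end.png',np.hstack([cv2.resize(i[y:y+200,x:x+200],(400,400)) for i,x,y in((a['color'],200,150),(b['color'],230,130))]))
E
```

```text
t 22.8333 fix [-44.1 299.  269.9] Ffix [ 0.45  0.05 -0.26] gap 0.0441 0.0 q [26. 21. 79.  0. 79. 42.]
fin [[-91.0, -91.0], [-78.0, -86.0], [-68.0, -83.0]]
rod [0.69415522 0.09122195 0.20602893] [63.50266498 63.85891786] 206.0289282402923
```

View pics/end.png

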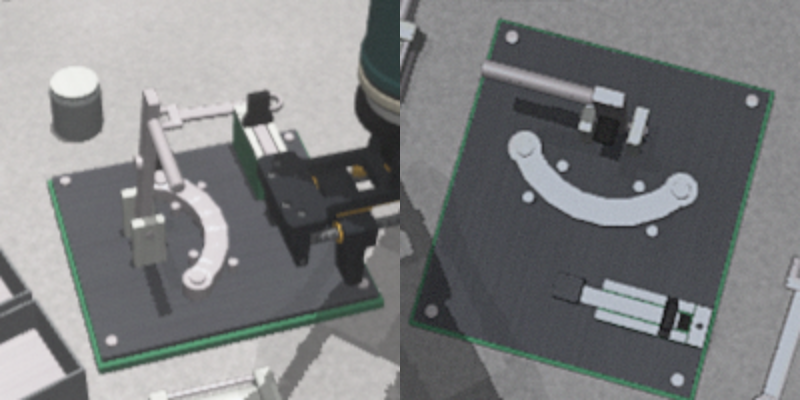

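The clamp stands upright and the fin is at the bumper ((670,318) in the right half), about 27 mm along. The workpiece and the tin are where they were, as is the part of the spanner in view, and the robot is clear. Handing in.

```bash
python3 -c "from cell import manip;print(manip.hand_in())"
```

```text
the job is handed in; nothing more can be done
None
```

The tab rests softly against its bumper (about 8 N peak read), the clamp stands at about 1.48 rad and is released, the workpiece is undisturbed, and the job was handed in at about 23 s.

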